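Brush the bearing case's hinge seam, then hold its lid open

ROBOT

A 6-joint arm with a two-finger parallel gripper is mounted at the origin on the work surface. World frame = base frame: x ahead of the robot, y to its left, z up, the work surface at z = 0. Lengths are in mm, angles in rad, forces in N, time in s.
With the tool pointing down it reaches from about 400 to 925 mm from the base axis. Payload 12.5 kg.
Tool frame: the origin (TCP) lies midway between the tips of the shut fingers; the grasp point (between the pads) lies 19 mm behind it; z points along the fingers, y is the direction in which the jaws open and shut (so a half turn about z gives the same grasp; the last joint's range is limited). The gripper opens to 95 mm and grips with 3 to 60 N. Pads are 20 mm wide; open, the fingers measure 119 mm over their backs; the gripper's body (75 mm by 180 mm) begins 59 mm behind the grasp point.
Start: joints at [-1.448, 0.491, 1.559, -0, 1.092, -0.106], TCP at [141.778, -608.725, 214.661] pointing down, gripper open.
Joint ranges: [-3.1, 3.1], [-0.84, 2.19], [0.05, 2.79], [-1.13, 4.28], [0.06, 2.93], [-2.69, 2.69]. Speed limits (rad/s): [2.22, 2.22, 2.79, 3.14, 3.14, 3.14].

INTERFACE

Orientations are given as [roll, pitch, yaw] about the fixed x, y, z axes, in that order (R = Rz(yaw) Ry(pitch) Rx(roll)).
In Python, from cell import * gives the robot as it stands.
- The arm moves only by the tool servo_tool, never from a script. Its argument "plan" is text: rows parted by semicolons, each of 4 numbers parted by spaces: the shift along the tool's x, y, z in cm, then the turn about the tool's z in degrees. In form: x y z roll; .... A call has 1 to 8 rows; each row shifts and turns the commanded pose from where the row before left it, along the tool's axes as they then stand; what a row does not reach is not made up. A row lasts 1/10 s, in which the tool goes at most 50 mm and 8.59 degrees, less where a joint would pass 70% of its speed; a pose out of reach is approached as far as the arm can. A call with a gripper value outside its range is refused whole. "grip" is the closure, from 0 (fully open) to 1 (shut), set as the call begins (left out, the last holds). The fingers move at their own pace and stop on an object; "squeeze" is the grip in N (left out, the last holds). Time passes only in rows, so rows that do not move let the fingers close. It gives the time, the measured TCP pose, the force and the opening at its end, in the units of the state.
- read_state(): the state, without advancing time (a new reading comes with each control period).
- capture(name): name is "scene" or "top"; returns the picture (480x640x3 uint8, blue, green, red); there is no depth.
- get_calibration(name): a dict with "fov_y" (degrees; the focal length in pixels is half the picture's height over the tangent of half this angle, whatever the lens; pixels are square), "cx", "cy" (the principal point, pixels), "R" (3x3) and "t" (3): a world point X has camera coordinates R X + t. Camera axes: x right, y down, z forward; pixel columns grow to the right and rows downward; lengths in mm; the calibration is good to about 2 mm. A picture is of the moment at which its call begins. get_calibration takes no time and is no camera call.
- close_job(): hands the job in, once; it reports no verdict.
The state is a dict: "t": time; "joint_pos": joint angles; "dq": joint speeds; "joint_efforts": joint torques, N m; "position": TCP position; "ee_rot": TCP orientation; "contact_force": force on the tool from outside, world axes, zero at the start; "torque": the same for the moment, N m; "grip_width": finger opening in mm.
Only numpy, scipy, OpenCV 4.12 (cv2) and the standard library are available. Lean on these libraries where they do the work, as an engineer would, in place of code of your own. Each camera call takes 0.05 s, during which the arm holds its last target.

TASK

Clean the bearing case before it is opened: take the block brush from its tray, press its bristles lightly on the hinge seam across the top of the case and draw it along from the seam's left end to its right end (as the robot sees it) without lifting off, then set it back down in the tray, upright. Then lift the lid by its bar handle to 50 degrees from closed and finish holding it there: it falls shut when let go, so the program ends with the gripper still on the handle. Leave the oil filter, the can and the wrench alone.

Things in the scene. Friction and masses are not known exactly. Their poses are not given: they have to be found in the camera images.
- case: Fixed blue sheet-steel case, 240 (x, depth) x 280 (y, width) x 100 mm high; origin at the centre of its underside on the bench, x pointing away from the robot, y to the left along the seam, z up. Its flat top at 100 mm is a hinged lid (near part, 170 mm deep) and a fixed steel rear deck (far part, 60 mm deep), flush with each other and with the dark hinge seam between them, which runs the full 280 mm width, 55 mm behind the case's centre.
- seam_left (a point): Point on the hinge seam, at the height of the flat top, 30 mm in from its left (+y) end; axes as the case. The brush's middle should start here or farther left.
- seam_right (a point): Point on the hinge seam, at the height of the flat top, 30 mm in from its right (-y) end; axes as the case. The brush's middle should come here or farther right.
- lid_hinge (a point): Middle of the lid's hinge axis, which runs along the case's y axis, 4.5 mm below the flat top; axes as the case.
- lid_handle (a point): Middle of the round dark steel bar handle on the lid: 110 mm long along the case's y axis, about 10 mm thick, on two posts, its centre 35 mm above the lid's top; closed, 145 mm nearer to the robot than the hinge axis and 39.5 mm above it. It moves with the lid, and its axes turn with it.
- lid (a joint): Angle of the lid in rad: 0 closed, growing as its near edge rises, stop at 1.4. 50 degrees is 0.873. The lid (about 0.6 kg) has no stay and falls shut from every angle.
- brush_grip (a point): Centre of the grip of the loose wooden block brush (about 0.15 kg): a straight wooden ridge 75 mm long (its own x) x 22 mm wide (its y) x 36 mm high on a block 85 x 36 x 18 mm; below it a black bristle pad 60 x 30 mm, whose face is 55 mm below this point. Overall height 75 mm. The bristles give: they start to yield at about 3 N and take 0.5 N more per mm, up to 12 mm, then are hard. It stands bristles down in the tray.
- tray_in (a point): Centre of the inner floor of the fixed dark steel tray, 180 (its x) x 120 x 18 mm high, walls and floor 4 mm thick; it lies left or right of the case. z up.
Not all that is in view belongs to the job. Of the things that look like the part that bears tray_in, the largest one is meant.

How it is judged (in metres and radians):
On the way, in this order (a step that is already met when the one before it is completed fails the run):
1. brush pressed on the seam near its left end (x of brush_grip in the frame of case between 0.038 and 0.072 m and contact force between brush and case between 1 and 20 N and y of brush_grip in the frame of case above 0.085 m), for 0.1 s.
2. brush pressed on the seam left of the middle (x of brush_grip in the frame of case between 0.038 and 0.072 m and contact force between brush and case between 1 and 20 N and y of brush_grip in the frame of case between 0.03 and 0.07 m), for 0.04 s.
3. brush pressed on the middle of the seam (x of brush_grip in the frame of case between 0.038 and 0.072 m and contact force between brush and case between 1 and 20 N and y of brush_grip in the frame of case between -0.02 and 0.02 m), for 0.04 s.
4. brush pressed on the seam right of the middle (x of brush_grip in the frame of case between 0.038 and 0.072 m and contact force between brush and case between 1 and 20 N and y of brush_grip in the frame of case between -0.07 and -0.03 m), for 0.04 s.
5. brush pressed on the seam near its right end (x of brush_grip in the frame of case between 0.038 and 0.072 m and contact force between brush and case between 1 and 20 N and y of brush_grip in the frame of case below -0.085 m), for 0.04 s.
6. brush standing in its tray, let go (x of brush_grip in the frame of tray_in between -0.06 and 0.06 m and y of brush_grip in the frame of tray_in between -0.045 and 0.045 m and height (world z) of brush_grip below 0.065 m and angle between brush_grip's own z axis and vertical below 0.2 rad and contact force between the fingers and brush below 0.1 N and linear speed of brush below 0.05 m/s), for 0.2 s.
At the end, for the whole second after the job is handed in: The lid stands still at 50 +- 6 degrees with the fingers on it and no loose thing touching it; the brush stands upright in its tray, let go. In the stroke the brush kept within 17 mm of the seam line, pressed with 1 to 20 N, from 85 mm left of the middle to 85 mm right of it (all of step 6 and value of joint lid between 0.768 and 0.977 rad and velocity of joint lid between -0.1 and 0.1 rad/s and contact force between the fingers and lid above 0.5 N and contact force between each of brush, filter, can, wrench and lid below 0.05 N); the arm keeps its last pose, push and grip.
It fails at once if the brush was pressed on the case with more than 25 N (contact force between brush and case above 25 N).
It fails at once if the brush was dropped or let go above the tray or away from it (height (world z) of brush_grip above 0.1 m and contact force between the fingers and brush below 0.05 N).
It fails at once if the lid was lifted while the brush was on the case (contact force between brush and case above 0.3 N and value of joint lid above 0.15 rad).
It fails at once if the oil filter, the can or the wrench was disturbed (distance of any of filter, can, wrench from where it was at the start of the episode above 0.03 m).
It also fails if it takes over 67 s, if anything falls off the work surface, if the arm or the gripper's body presses on something with over 40 N, if the wrist force passes 120 N, or if a joint passes its speed limit or range.

## Working session

There is one attempt and no reset: what is moved stays moved. The work goes in short steps, Python scripts to look and compute and a tool call to move; the robot and the scene stay as the last step left them, time stands still between calls to the robot, and variables do not carry over. Pictures are saved under pics/ and viewed, and the job is handed in when it is done.

Besides the shell and the picture viewer there is one more tool, called after "Emit:" by a JSON object that holds its "api" and its "payload". servo_tool: Moves the arm, as the interface text tells. Its arguments: {"type":"object","properties":{"plan":{"type":"string"},"grip":{"type":"number"},"squeeze":{"type":"number"}},"required":["plan"]}

```bash
mkdir -p pics
python3 - <<'E'
from cell import *
import cv2
for n in("scene","top"):
    cv2.imwrite(f"pics/{n}0.png",capture(n)); print(n,get_calibration(n))
print(read_state())
E
```

```text
scene {'fov_y': 46.693835665645764, 'cx': 310.72911531034345, 'cy': 239.18761131731594, 'R': array([[-0.79583575,  0.60543113,  0.00992995],
       [ 0.42541729,  0.57072808, -0.70234578],
       [-0.4308893 , -0.55472751, -0.71176668]]), 't': array([ 490.84109791, -112.54360867, 1567.50636407])}
top {'fov_y': 52.176952938018175, 'cx': 330.1577255404526, 'cy': 233.0452266453527, 'R': array([[-0.01865359, -0.99969474, -0.01620065],
       [-0.99676119,  0.01986171, -0.07792712],
       [ 0.0782251 ,  0.01469456, -0.99682742]]), 't': array([ -71.37911751,  557.18894017, 1176.78146912])}
{'t': 0.1, 'joint_pos': array([-1.44760873e+00,  4.91463896e-01,  1.55939704e+00, -1.82547969e-06,
        1.09170528e+00, -1.05631050e-01]), 'dq': array([-7.57961209e-05, -9.04695606e-04,  2.36064295e-04,  8.33453422e-04,
       -1.74181611e-03,  3.32700438e-04]), 'joint_efforts': array([ 1.92745967e-03, -6.13623476e+01, -2.58606470e+01,  6.93418784e-02,
        4.70337225e-02, -5.62539071e-05]), 'position': array([ 141.74242557, -608.4880726 ,  214.13923038]), 'ee_rot': array([-3.14062434e+00, -1.01037425e-04,  2.28819438e-01]), 'contact_force': array([ 0.37333138, -0.62238346, -0.20655821]), 'torque': array([ 0.02104118, -0.0480214 , -0.01803102]), 'grip_width': 95.43535156129553}
```

View pics/scene0.png

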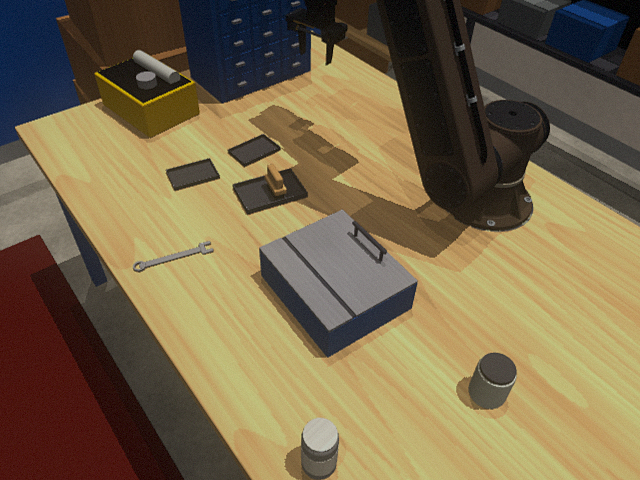

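View pics/top0.png

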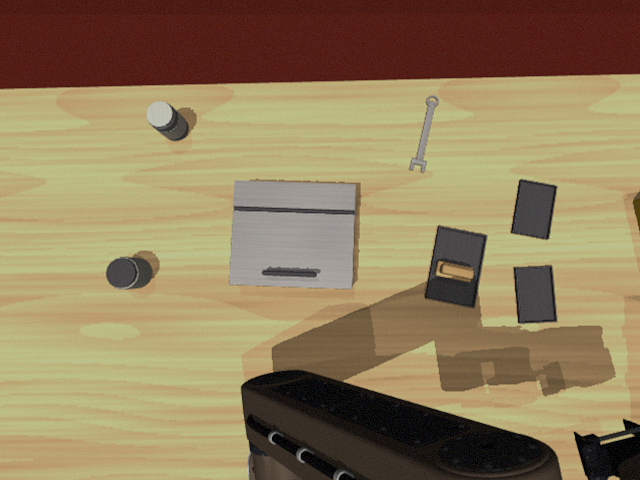

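The scene has three dark trays in the top view, at (456,266), (534,209) and (535,293). The one at (456,266) is the largest and holds the brush, so I take it as the tray meant. I'll confirm that in an enlarged crop.

Run:
```python
import cv2
a=cv2.imread("pics/top0.png")
cv2.imwrite("pics/c1.png",cv2.resize(a[170:340,410:570],None,fx=3.5,fy=3.5,interpolation=cv2.INTER_CUBIC))
cv2.imwrite("pics/c2.png",cv2.resize(a[165:305,215:375],None,fx=4.2,fy=4.2,interpolation=cv2.INTER_CUBIC))
```

```text
(no output)
```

View pics/c1.png

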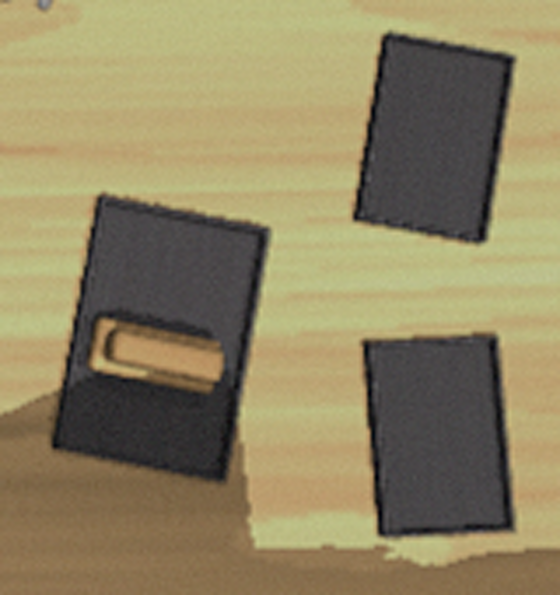

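View pics/c2.png

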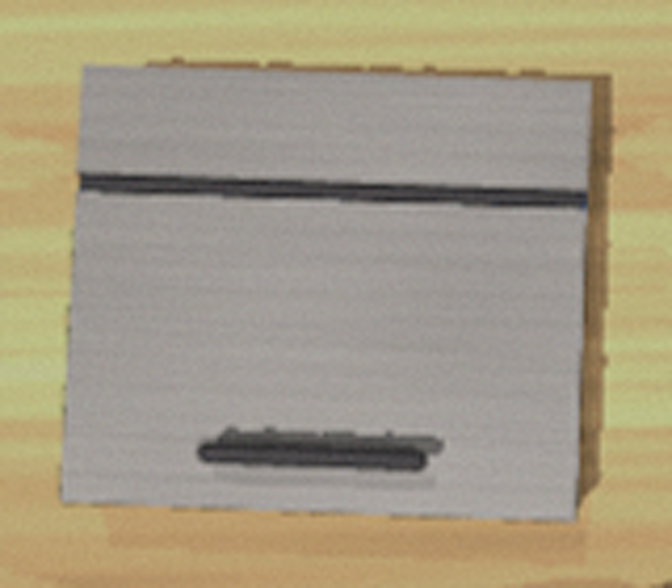

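```bash
cat > h.py <<'E'
import numpy as np
from cell import *
def unproj(n,uv,z):
    c=get_calibration(n); f=240/np.tan(np.radians(c['fov_y']/2))
    R=np.array(c['R']);t=np.array(c['t'])
    d=R.T@np.array([(uv[0]-c['cx'])/f,(uv[1]-c['cy'])/f,1]); o=-R.T@t
    return o+d*(z-o[2])/d[2]
def proj(n,X):
    c=get_calibration(n); f=240/np.tan(np.radians(c['fov_y']/2))
    p=c['R']@np.array(X,float)+c['t']
    return np.array([c['cx']+f*p[0]/p[2],c['cy']+f*p[1]/p[2]])
E
python3 - <<'E'
from h import *
import cv2
np.set_printoptions(precision=1,suppress=True)
A=lambda u,v:(410-.36+u/3.5,170-.36+v/3.5)
B=lambda u,v:(215-.38+u/4.2,165-.38+v/4.2)
T=[unproj('top',A(*p),18) for p in[(102,194),(268,230),(226,480),(54,447)]]
print('tray',np.array(T),np.mean(T,0),[np.linalg.norm(T[i]-T[i-1]) for i in range(4)])
C=[unproj('top',B(*p),100) for p in[(84,66),(592,78),(576,520),(63,502)]]
print('case',np.array(C),np.mean(C,0),[np.linalg.norm(C[i]-C[i-1]) for i in range(4)])
S=[unproj('top',B(*p),100) for p in[(80,181),(586,199)]]
print('seam',np.array(S),np.mean(S,0),np.linalg.norm(S[0]-S[1]))
H=[unproj('top',B(*p),135) for p in[(197,452),(427,460)]]
print('handle',np.array(H),np.mean(H,0),np.linalg.norm(H[0]-H[1]))
a=cv2.imread("pics/top0.png");b=cv2.imread("pics/scene0.png")
cv2.imwrite("pics/c3.png",cv2.resize(a[250:295,420:490],None,fx=11,fy=11,interpolation=cv2.INTER_CUBIC))
cv2.imwrite("pics/c4.png",cv2.resize(b[155:220,225:315],None,fx=8,fy=8,interpolation=cv2.INTER_CUBIC))
cv2.imwrite("pics/c5.png",cv2.resize(b[200:360,250:425],None,fx=4,fy=3.7,interpolation=cv2.INTER_CUBIC))
E
```

```text
tray [[ 570.2 -348.    18. ]
 [ 542.7 -462.2   18. ]
 [ 370.8 -426.    18. ]
 [ 395.4 -308.6   18. ]] [ 469.8 -386.2   18. ] [np.float64(179.16421033558007), np.float64(117.51726863244429), np.float64(175.74663125091624), np.float64(119.89816638550845)]
case [[ 676.   135.1  100. ]
 [ 663.3 -143.8  100. ]
 [ 423.  -129.8  100. ]
 [ 437.7  147.3  100. ]] [550.    2.2 100. ] [np.float64(238.6568436155307), np.float64(279.20309381721535), np.float64(240.75506071257414), np.float64(277.44767882835214)]
seam [[ 612.4  137.5  100. ]
 [ 596.7 -139.1  100. ]] [604.5  -0.8 100. ] 276.9904929723937
handle [[463.2  69.  135. ]
 [456.8 -51.6 135. ]] [460.    8.7 135. ] 120.75438346667366
```

View pics/c3.png

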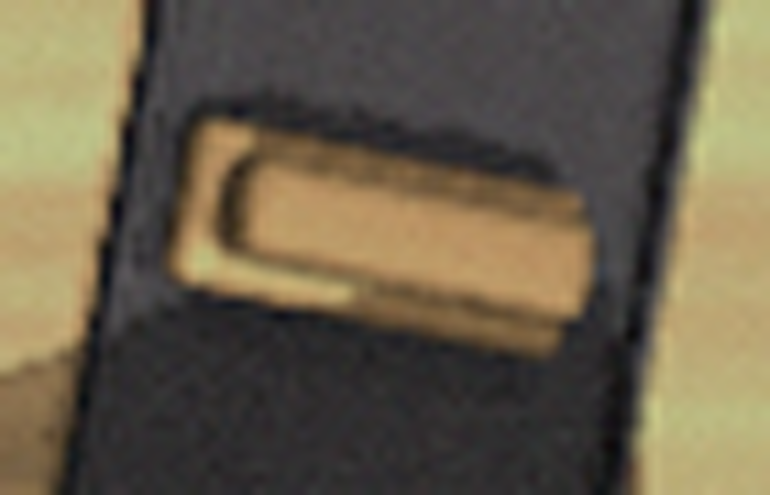

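View pics/c4.png

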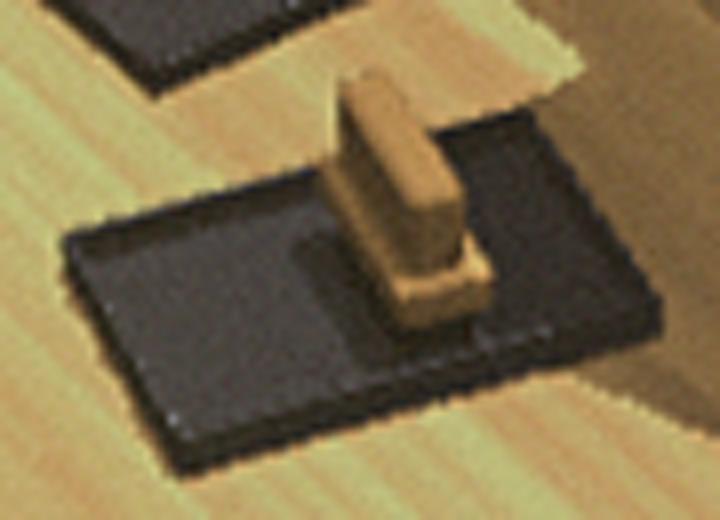

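View pics/c5.png

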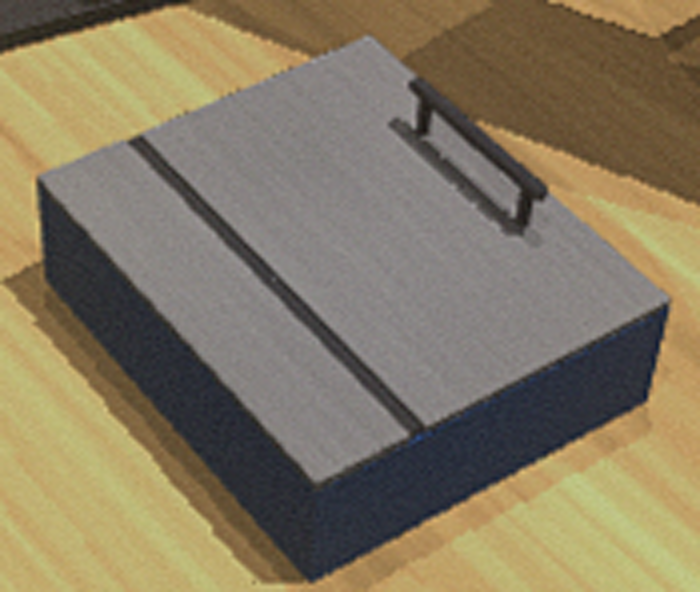

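Run:
```python
from h import *
np.set_printoptions(precision=1,suppress=True)
A=lambda u,v:(420-.45+u/11,250-.45+v/11)
T=np.array([unproj('top',A(*p),78) for p in[(248,162),(590,228),(577,318),(238,247)]])
print(T,T.mean(0),[np.linalg.norm(T[i]-T[i-1]) for i in range(4)])
d=T[0]+T[3]-T[1]-T[2];print('yaw of brush x',np.degrees(np.arctan2(d[1],d[0])))
D=lambda u,v:(225-.44+u/8,155-.44+v/8)
T=np.array([unproj('scene',D(*p),78) for p in[(342,78),(378,70),(463,190),(415,208)]])
print(T,T.mean(0),[np.linalg.norm(T[i]-T[i-1]) for i in range(4)])
d=T[0]+T[1]-T[3]-T[2];print('yaw',np.degrees(np.arctan2(d[1],d[0])))
E=lambda u,v:(250-.38+u/4,200-.37+v/3.7)
print('scene seam',[unproj('scene',E(*p),100) for p in[(137,142),(419,430)]])
print('scene handle',[unproj('scene',E(*p),135) for p in[(414,86),(543,193)]])
```

```text
[[ 473.8 -339.9   78. ]
 [ 458.7 -410.7   78. ]
 [ 440.  -407.3   78. ]
 [ 456.1 -337.2   78. ]] [ 457.1 -373.8   78. ] [np.float64(17.937611222575264), np.float64(72.43569044417013), np.float64(19.025380294243398), np.float64(71.91866984407616)]
yaw of brush x 77.50036266551331
[[ 456.4 -411.2   78. ]
 [ 443.8 -407.5   78. ]
 [ 458.  -336.2   78. ]
 [ 476.4 -338.    78. ]] [ 458.6 -373.2   78. ] [np.float64(75.88865621414901), np.float64(13.114217929925832), np.float64(72.70002991647749), np.float64(18.52419926629909)]
yaw -103.32423920273635
scene seam [array([ 598.3, -130.6,  100. ]), array([612.5, 142.3, 100. ])]
scene handle [array([459.2, -45.7, 135. ]), array([461.9,  68. , 135. ])]
```

The crop confirms the left tray: it measures about 178 × 119 mm and the other two are smaller. I put the brush grip at (457,-373), with its x axis at 77° yaw. First I turn the tool to match.

Emit:
{"api": "servo_tool", "payload": {"plan": "0 0 0 -8; 0 0 0 -8; 0 0 0 -8; 0 0 0 -8; 0 0 0 -8; 0 0 0 -8; 0 0 0 -8; 0 0 0 -8", "grip": 0}}

```text
t: 0.9
position: [141.7, -608.6, 214.3]
ee_rot: [-3.141, -0.001, 1.352]
contact_force: [0.4, -0.1, 1.4]
grip_width: 95.2
```

```bash
cat >> h.py <<'E'
from scipy.spatial.transform import Rotation as Ro
def delta(x,y,z,yaw):
    s=read_state(); R=Ro.from_euler('xyz',s['ee_rot']).as_matrix()
    d=R.T@(np.array([x,y,z])-s['position'])/10
    print('t',round(s['t'],2),'pos',s['position'].round(1),'rot',np.degrees(s['ee_rot']).round(2),'F',s['contact_force'].round(1),'w',round(float(s['grip_width']),1))
    print('tool delta cm',d.round(2),'roll deg',round(-(yaw-np.degrees(s['ee_rot'][2])),2))
E
python3 -c "
from h import *
delta(457.5,-373.5,150,77.1)"
```

```text
t 0.9 pos [ 141.7 -608.6  214.3] rot [-1.7999e+02 -4.0000e-02  7.7440e+01] F [ 0.4 -0.1  1.4] w 95.2
tool delta cm [29.81 25.71  6.44] roll deg 0.34
```

Emit:
{"api": "servo_tool", "payload": {"plan": "3.6 3.1 0.4 0; 3.6 3.1 0.4 0; 3.6 3.1 0.4 0; 3.6 3.1 0.4 0; 3.6 3.1 0.4 0; 3.6 3.1 0.4 0; 3.6 3.1 0.4 0.3; 0 0 0 0"}}

```text
t: 1.7
position: [412.8, -408.0, 185.9]
ee_rot: [-3.141, -0.001, 1.345]
contact_force: [-0.6, -1.7, -0.3]
grip_width: 95.3
```

```bash
python3 -c "
from h import *
delta(457.5,-373.5,100,77.1)"
```

```text
t 1.7 pos [ 412.8 -408.   185.9] rot [-1.7997e+02 -7.0000e-02  7.7070e+01] F [-0.6 -1.7 -0.3] w 95.3
tool delta cm [4.35 3.59 8.6 ] roll deg -0.03
```

Emit:
{"api": "servo_tool", "payload": {"plan": "2.2 1.8 2 0; 2.2 1.8 2 0; 0 0 2 0; 0 0 2 0; 0 0 0 0; 0 0 0 0"}}

```text
t: 2.3
position: [454.4, -377.3, 106.8]
ee_rot: [-3.141, -0.0, 1.34]
contact_force: [0.2, -0.4, 0.2]
grip_width: 95.4
```

```bash
python3 -c "
from h import *
import cv2
delta(457.5,-373.5,46,77.1)
a=capture('top');b=capture('scene')
cv2.imwrite('pics/d1.png',cv2.resize(a[200:340,400:560],None,fx=4,fy=4)); cv2.imwrite('pics/d2.png',cv2.resize(b[100:240,200:360],None,fx=4,fy=4))"
```

```text
t 2.3 pos [ 454.4 -377.3  106.8] rot [-1.7997e+02 -1.0000e-02  7.6780e+01] F [ 0.2 -0.4  0.2] w 95.4
tool delta cm [0.44 0.22 6.08] roll deg -0.32
```

View pics/d2.png

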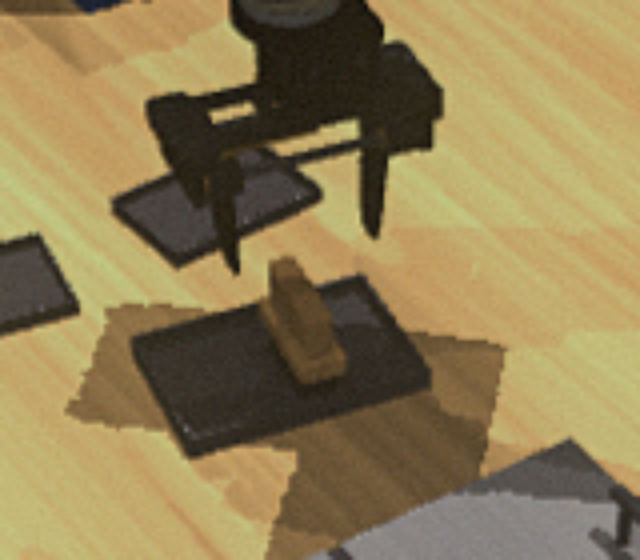

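View pics/d1.png

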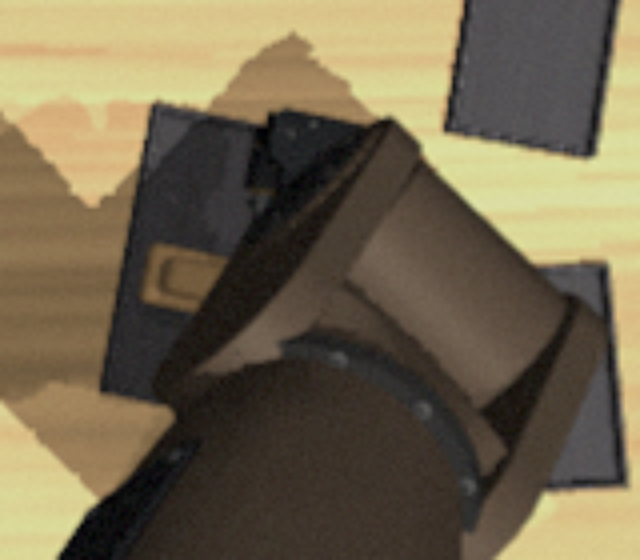

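The fingers straddle the brush in both views, at about (305,290) in the scene crop. I descend over it.

Emit:
{"api": "servo_tool", "payload": {"plan": "0.4 0.2 1.5 -0.3; 0 0 1.5 0; 0 0 1.5 0; 0 0 1.0 0; 0 0 0 0; 0 0 0 0"}}

```text
t: 3.0
position: [457.6, -373.8, 52.3]
ee_rot: [3.141, 0.0, 1.346]
contact_force: [0.6, 1.0, 0.1]
grip_width: 94.8
```

```bash
python3 -c "
from h import *
delta(457.5,-373.5,47,77.1)"
```

```text
t 3.0 pos [ 457.6 -373.8   52.3] rot [1.7996e+02 3.0000e-02 7.7100e+01] F [0.6 1.  0.1] w 94.8
tool delta cm [ 0.02 -0.02  0.53] roll deg 0.0
```

Emit:
{"api": "servo_tool", "payload": {"plan": "0 0 0.5 0; 0 0 0 0; 0 0 0 0"}}

```text
t: 3.3
position: [457.5, -373.5, 46.9]
ee_rot: [3.141, 0.0, 1.346]
contact_force: [-0.4, -0.4, 0.2]
grip_width: 95.1
```

Emit:
{"api": "servo_tool", "payload": {"plan": "0 0 0 0; 0 0 0 0; 0 0 0 0; 0 0 0 0; 0 0 0 0; 0 0 0 0; 0 0 0 0; 0 0 0 0", "grip": 1, "squeeze": 35}}

```text
t: 4.1
position: [457.5, -373.4, 46.6]
ee_rot: [-3.142, 0.0, 1.346]
contact_force: [0.3, 0.3, -0.4]
grip_width: 36.5
```

Emit:
{"api": "servo_tool", "payload": {"plan": "0 0 0 0; 0 0 0 0; 0 0 0 0; 0 0 0 0"}}

```text
t: 4.5
position: [457.6, -373.5, 46.7]
ee_rot: [3.141, 0.0, 1.346]
contact_force: [0.5, -0.4, 0.4]
grip_width: 21.8
```

The opening reads 21.8 mm, which matches the 22 mm ridge. Lifting.

Emit:
{"api": "servo_tool", "payload": {"plan": "0 0 -1 0; 0 0 -2 0; 0 0 -2.5 0; 0 0 -2.5 0; 0 0 -3 0; 0 0 -3 0; 0 0 -3 0; 0 0 -2 0"}}

```text
t: 5.3
position: [457.5, -373.4, 239.5]
ee_rot: [3.14, 0.001, 1.346]
contact_force: [-0.1, -0.2, -2.2]
grip_width: 22.1
```

Emit:
{"api": "servo_tool", "payload": {"plan": "0 0 0 0; 0 0 0 0"}}

```text
t: 5.5
position: [457.2, -373.1, 236.4]
ee_rot: [-3.141, 0.0, 1.346]
contact_force: [-0.2, -0.0, -1.7]
grip_width: 22.0
```

```bash
python3 -c "
from h import *
import cv2
delta(611,107,190,86.9)
a=capture('top');b=capture('scene')
cv2.imwrite('pics/e2.png',cv2.resize(b[60:240,180:380],None,fx=3.5,fy=3.3))"
```

```text
t 5.5 pos [ 457.2 -373.1  236.4] rot [-179.99    0.     77.11] F [-0.2 -0.  -1.7] w 22.0
tool delta cm [50.23  4.29  4.64] roll deg -9.79
```

View pics/e2.png

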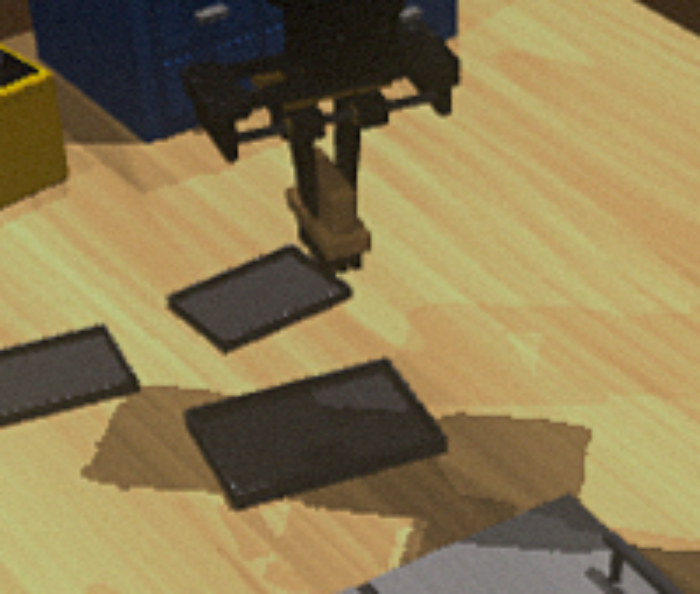

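The brush is held level at (330,220) in the crop, and the tray is empty. I carry it over to the left end of the seam.

Emit:
{"api": "servo_tool", "payload": {"plan": "4.5 0.4 0 0; 4.5 0.4 0 0; 4.5 0.4 0 0; 4.5 0.4 0 0; 4.5 0.4 0 0; 4.5 0.4 0 0; 4.5 0.4 0 0; 4.5 0.4 0 0"}}

```text
t: 6.4
position: [568.9, -27.7, 235.3]
ee_rot: [-3.139, 0.0, 1.346]
contact_force: [0.1, 0.1, -1.3]
grip_width: 21.4
```

Emit:
{"api": "servo_tool", "payload": {"plan": "4 0.4 0.5 -2; 4 0.3 0.5 -2; 2 0 1 -2; 1 0 1 -2; 0 0 1 -1.8; 0 0 0 0; 0 0 0 0"}}

```text
t: 7.1
position: [596.4, 76.2, 196.1]
ee_rot: [-3.14, 0.0, 1.515]
contact_force: [0.5, -0.2, -1.5]
grip_width: 21.6
```

```bash
python3 -c "
from h import *
delta(610.7,103,160,86.9)"
```

```text
t 7.1 pos [596.4  76.2 196.1] rot [-1.7993e+02  1.0000e-02  8.6830e+01] F [ 0.5 -0.2 -1.5] w 21.6
tool delta cm [2.76 1.29 3.61] roll deg -0.07
```

Emit:
{"api": "servo_tool", "payload": {"plan": "1.4 0.6 1.2 0; 1.4 0.7 1.2 0; 0 0 1 0; 0 0 0 0; 0 0 0 0"}}

```text
t: 7.6
position: [611.0, 104.2, 162.2]
ee_rot: [-3.141, 0.0, 1.517]
contact_force: [-0.3, 0.3, -0.9]
grip_width: 21.9
```

```bash
python3 -c "
from h import *
import cv2
delta(610.7,103,143,86.9)
b=capture('scene')
cv2.imwrite('pics/f2.png',cv2.resize(b[180:380,230:430],None,fx=3,fy=3))"
```

```text
t 7.6 pos [611.  104.2 162.2] rot [-1.7995e+02  2.0000e-02  8.6920e+01] F [-0.3  0.3 -0.9] w 21.9
tool delta cm [-0.12 -0.02  1.92] roll deg 0.02
```

View pics/f2.png

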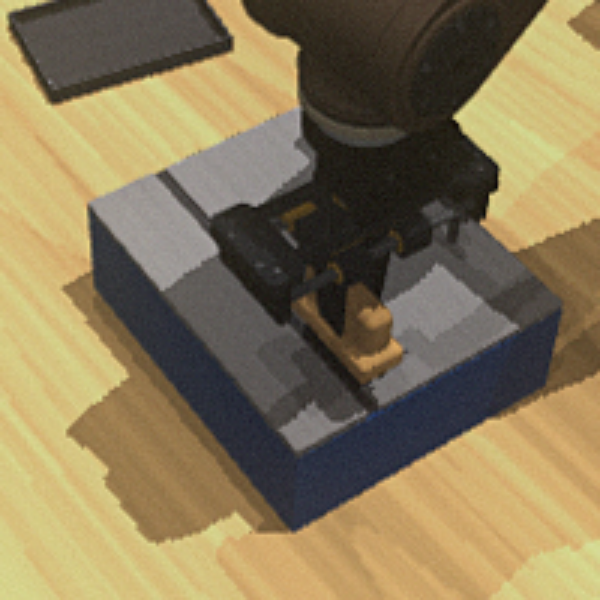

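The brush is over the seam near its left end, at (350,345) in the crop. I lower it slowly onto the seam.

Emit:
{"api": "servo_tool", "payload": {"plan": "0 0 0.6 0; 0 0 0.6 0; 0 0 0.4 0; 0 0 0.2 0; 0 0 0 0; 0 0 0 0"}}

```text
t: 8.25
position: [611.2, 104.1, 144.7]
ee_rot: [3.141, 0.0, 1.517]
contact_force: [-0.4, -0.5, -1.6]
grip_width: 21.9
```

Emit:
{"api": "servo_tool", "payload": {"plan": "0 0 0.2 0; 0 0 0.2 0; 0 0 0 0; 0 0 0 0"}}

```text
t: 8.65
position: [611.3, 104.2, 140.9]
ee_rot: [3.141, 0.0, 1.517]
contact_force: [0.5, -0.1, 2.0]
grip_width: 21.7
```

Emit:
{"api": "servo_tool", "payload": {"plan": "0 0 0.15 0; 0 0 0.15 0; 0 0 0.1 0; 0 0 0 0; 0 0 0 0; 0 0 0 0"}}

```text
t: 9.25
position: [611.3, 104.1, 136.7]
ee_rot: [3.141, 0.0, 1.517]
contact_force: [1.5, 0.7, 4.7]
grip_width: 21.6
```

```bash
python3 -c "
from h import *
delta(599.3,-105,136.9,86.9)"
```

```text
t 9.25 pos [611.3 104.1 136.7] rot [179.97   0.    86.91] F [1.5 0.7 4.7] w 21.6
tool delta cm [-2.095e+01 -7.000e-02 -2.000e-02] roll deg 0.01
```

The contact force is about 6 N, which is in the wanted range. I draw along the seam.

Emit:
{"api": "servo_tool", "payload": {"plan": "-0.3 0 0 0; -0.6 0 0 0; -0.6 0 0 0; -0.6 0 0 0; -0.6 0 0 0; -0.6 0 0 0; -0.6 0 0 0; -0.6 0 0 0"}}

```text
t: 10.05
position: [608.6, 58.6, 136.6]
ee_rot: [-3.142, 0.0, 1.517]
contact_force: [-0.6, 4.3, 3.7]
grip_width: 21.8
```

Emit:
{"api": "servo_tool", "payload": {"plan": "-0.6 0 0 0; -0.6 0 0 0; -0.6 0 0 0; -0.6 0 0 0; -0.6 0 0 0; -0.6 0 0 0; -0.6 0 0 0; -0.6 0 0 0"}}

```text
t: 10.85
position: [606.0, 10.8, 136.6]
ee_rot: [-3.142, 0.0, 1.517]
contact_force: [0.4, 4.5, 4.5]
grip_width: 21.9
```

```bash
python3 -c "
from h import *
delta(599.3,-105,136.9,86.9)"
```

```text
t 10.85 pos [606.   10.8 136.6] rot [-1.800e+02  1.000e-02  8.691e+01] F [0.4 4.5 4.5] w 21.9
tool delta cm [-11.6   -0.05  -0.03] roll deg 0.01
```

Emit:
{"api": "servo_tool", "payload": {"plan": "-0.6 0 0 0; -0.6 0 0 0; -0.6 0 0 0; -0.6 0 0 0; -0.6 0 0 0; -0.6 0 0 0; -0.6 0 0 0; -0.6 0 0 0"}}

```text
t: 11.65
position: [603.4, -37.2, 136.6]
ee_rot: [-3.142, 0.0, 1.517]
contact_force: [0.1, 4.3, 4.7]
grip_width: 22.1
```

Emit:
{"api": "servo_tool", "payload": {"plan": "-0.6 0 0 0; -0.6 0 0 0; -0.6 0 0 0; -0.6 0 0 0; -0.6 0 0 0; -0.6 0 0 0; -0.6 0 0 0; -0.6 0 0 0"}}

```text
t: 12.45
position: [600.9, -85.1, 136.6]
ee_rot: [-3.142, 0.0, 1.517]
contact_force: [0.4, 4.0, 4.4]
grip_width: 21.9
```

Emit:
{"api": "servo_tool", "payload": {"plan": "-0.6 0 0 0; -0.6 0 0 0; -0.6 0 0 0; -0.3 0 0 0; 0 0 0 0; 0 0 0 0; 0 0 0 0"}}

```text
t: 13.15
position: [599.7, -106.3, 136.7]
ee_rot: [3.141, 0.001, 1.517]
contact_force: [-1.1, -3.9, 5.5]
grip_width: 21.9
```

```bash
python3 -c "
from h import *
import cv2
delta(599.3,-105,136.9,86.9)
b=capture('scene')
cv2.imwrite('pics/g2.png',cv2.resize(b[150:350,200:400],None,fx=3,fy=3))"
```

```text
t 13.15 pos [ 599.7 -106.3  136.7] rot [1.7999e+02 8.0000e-02 8.6920e+01] F [-1.1 -3.9  5.5] w 21.9
tool delta cm [ 0.12 -0.05 -0.02] roll deg 0.02
```

View pics/g2.png

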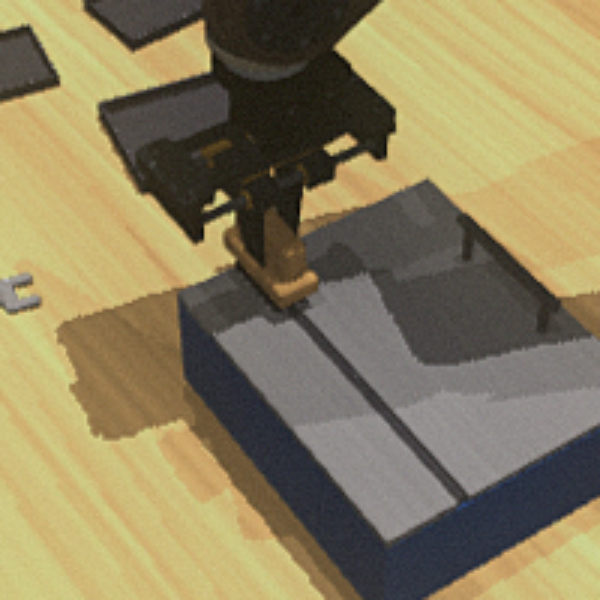

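The brush sits on the seam near its right end, at (275,270) in the crop, with the seam running out from under it. Lifting it and carrying it back.

Emit:
{"api": "servo_tool", "payload": {"plan": "0 0 -1 0; 0 0 -2 0; 0 0 -2.5 0; 0 0 -2.5 0; 0 0 -1.5 0; 0 0 -0.5 0; 0 0 0 0; 0 0 0 0"}}

```text
t: 14.0
position: [599.3, -105.3, 235.6]
ee_rot: [-3.14, -0.0, 1.517]
contact_force: [0.5, -0.1, -2.1]
grip_width: 22.0
```

```bash
python3 -c "
from h import *
delta(456,-381,236,77.1)"
```

```text
t 14.0 pos [ 599.3 -105.3  235.6] rot [-1.799e+02 -3.000e-02  8.691e+01] F [ 0.5 -0.1 -2.1] w 22.0
tool delta cm [-28.3  -12.83  -0.03] roll deg 9.81
```

Emit:
{"api": "servo_tool", "payload": {"plan": "-4 -1.8 0 0; -4 -1.8 0 0; -4 -1.8 0 0; -4 -1.8 0 0; -4 -1.8 0 0; -4 -1.8 0 0; -2 -1 0 5; 0 0 0 4.8"}}

```text
t: 14.8
position: [466.1, -361.2, 235.3]
ee_rot: [-3.14, -0.001, 1.339]
contact_force: [0.4, 0.0, -1.5]
grip_width: 21.9
```

Emit:
{"api": "servo_tool", "payload": {"plan": "0 0 0 0; 0 0 0 0"}}

```text
t: 15.0
position: [467.9, -358.5, 235.9]
ee_rot: [-3.14, -0.001, 1.348]
contact_force: [0.1, 1.1, -2.1]
grip_width: 21.7
```

```bash
python3 -c "
from h import *
delta(456,-381,46.7,77.1)"
```

```text
t 15.0 pos [ 467.9 -358.5  235.9] rot [-1.7994e+02 -4.0000e-02  7.7260e+01] F [ 0.1  1.1 -2.1] w 21.7
tool delta cm [-2.47 -0.64 18.92] roll deg 0.16
```

Emit:
{"api": "servo_tool", "payload": {"plan": "-1.2 -0.3 2 0.2; -1.3 -0.3 3 0; 0 0 3 0; 0 0 3 0; 0 0 2.5 0; 0 0 2 0; 0 0 0 0; 0 0 0 0"}}

```text
t: 15.8
position: [456.9, -381.5, 81.9]
ee_rot: [-3.141, -0.0, 1.344]
contact_force: [0.0, 0.3, -0.4]
grip_width: 22.0
```

```bash
python3 -c "
from h import *
import cv2
delta(456,-381,46.7,77.1)
b=capture('scene')
cv2.imwrite('pics/i2.png',cv2.resize(b[100:240,200:360],None,fx=4,fy=4))"
```

```text
t 15.8 pos [ 456.9 -381.5   81.9] rot [-1.7998e+02 -1.0000e-02  7.7020e+01] F [ 0.   0.3 -0.4] w 22.0
tool delta cm [ 0.03 -0.1   3.52] roll deg -0.08
```

View pics/i2.png

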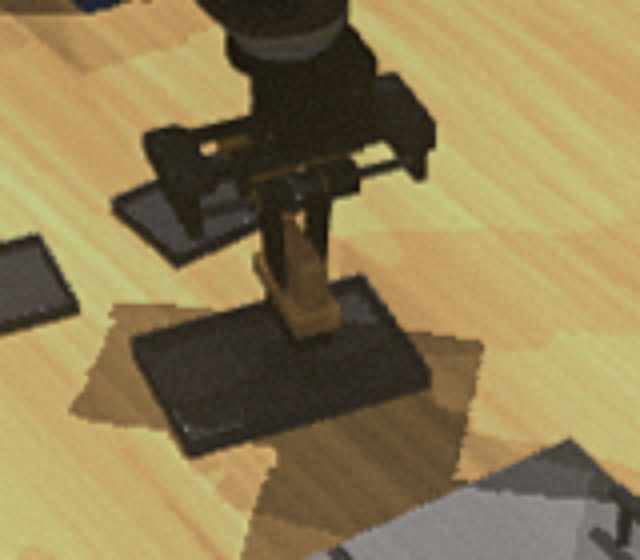

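The brush hangs level above the tray, at (300,300) in the crop. Lowering it the rest of the way.

Emit:
{"api": "servo_tool", "payload": {"plan": "0 0 1 0; 0 0 1 0; 0 0 0.8 0; 0 0 0.5 0; 0 0 0.2 0; 0 0 0.1 0; 0 0 0 0; 0 0 0 0"}}

```text
t: 16.65
position: [456.4, -381.8, 46.0]
ee_rot: [3.142, 0.0, 1.342]
contact_force: [-2.4, 0.4, 1.7]
grip_width: 21.8
```

Emit:
{"api": "servo_tool", "payload": {"plan": "0 0 0 0; 0 0 0 0; 0 0 0 0; 0 0 0 0; 0 0 0 0; 0 0 0 0; 0 0 0 0; 0 0 0 0", "grip": 0}}

```text
t: 17.45
position: [456.5, -381.9, 45.6]
ee_rot: [3.142, 0.0, 1.342]
contact_force: [0.8, 0.0, 0.4]
grip_width: 80.5
```

Emit:
{"api": "servo_tool", "payload": {"plan": "0 0 0 0; 0 0 -0.5 0; 0 0 -1.5 0; 0 0 -2.5 0; 0 0 -3 0; 0 0 -4 0; 0 0 -4 0; 0 0 -3 0"}}

```text
t: 18.25
position: [456.6, -381.9, 233.7]
ee_rot: [3.14, 0.001, 1.342]
contact_force: [-0.6, 0.1, -0.7]
grip_width: 95.3
```

```bash
python3 -c "
from h import *
import cv2
delta(460.1,9,190,86.9)
b=capture('scene')
cv2.imwrite('pics/j2.png',cv2.resize(b[100:240,200:360],None,fx=4,fy=4))"
```

```text
t 18.25 pos [ 456.6 -381.9  233.7] rot [1.7989e+02 8.0000e-02 7.6910e+01] F [-0.6  0.1 -0.7] w 95.3
tool delta cm [38.16 -8.52  4.3 ] roll deg -9.99
```

View pics/j2.png

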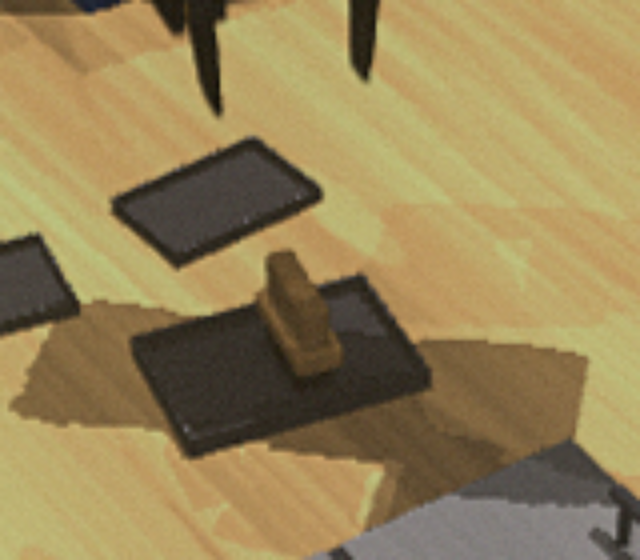

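The brush stands upright in the tray at (300,320), let go. On to the handle.

Emit:
{"api": "servo_tool", "payload": {"plan": "4.4 -1 0 0; 4.4 -1 0 0; 4.4 -1 0 0; 4.4 -1 0 0; 4.4 -1 0 0; 4.4 -1 0 0; 4.4 -1 0 0; 4.4 -1 0 0"}}

```text
t: 19.1
position: [457.9, -19.1, 230.9]
ee_rot: [3.141, 0.0, 1.342]
contact_force: [0.9, -0.5, 0.1]
grip_width: 95.2
```

Emit:
{"api": "servo_tool", "payload": {"plan": "2 -0.4 0 -2.5; 1 0 0 -2.5; 0 0 0.5 -2.5; 0 0 1 -2.5; 0 0 1 0; 0 0 0.5 0; 0 0 0 0; 0 0 0 0"}}

```text
t: 19.9
position: [460.9, 9.1, 200.7]
ee_rot: [-3.142, 0.0, 1.516]
contact_force: [0.1, -0.4, 0.1]
grip_width: 95.0
```

```bash
python3 -c "
from h import *
delta(460.1,9,170,86.9)"
```

```text
t 19.9 pos [460.9   9.1 200.7] rot [-1.800e+02  1.000e-02  8.686e+01] F [ 0.1 -0.4  0.1] w 95.0
tool delta cm [-0.01 -0.08  3.07] roll deg -0.04
```

Emit:
{"api": "servo_tool", "payload": {"plan": "0 0 2 0; 0 0 2 0; 0 0 2 0; 0 0 1.3 0; 0 0 0.9 0; 0 0 0 0; 0 0 0 0; 0 0 0 0"}}

```text
t: 20.7
position: [461.1, 9.3, 119.3]
ee_rot: [3.14, 0.0, 1.517]
contact_force: [-0.1, -0.6, -0.1]
grip_width: 94.9
```

```bash
python3 -c "
from h import *
import cv2
delta(460.1,9,118,86.9)
b=capture('scene')
cv2.imwrite('pics/k2.png',cv2.resize(b[150:330,250:450],None,fx=3.5,fy=3.3))"
```

```text
t 20.7 pos [461.1   9.3 119.3] rot [1.7993e+02 1.0000e-02 8.6910e+01] F [-0.1 -0.6 -0.1] w 94.9
tool delta cm [-0.03 -0.1   0.13] roll deg 0.01
```

View pics/k2.png

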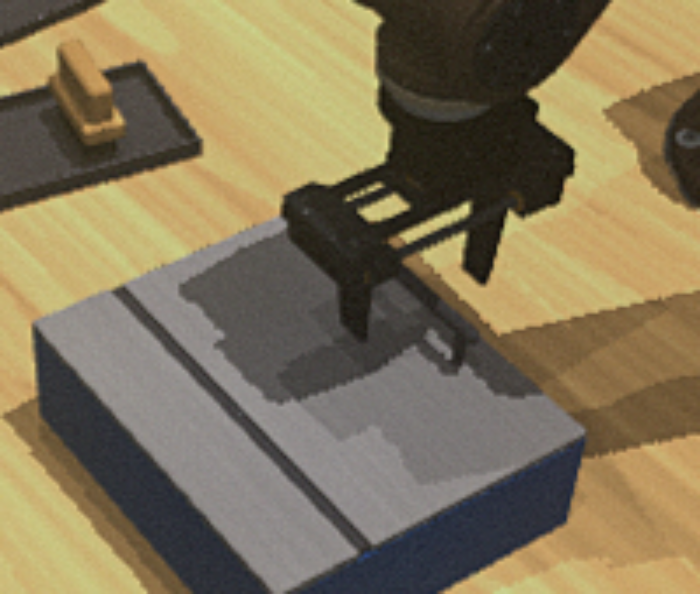

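The fingers straddle the bar, at (410,310) in the crop. Closing on it.

Emit:
{"api": "servo_tool", "payload": {"plan": "0 0 0 0; 0 0 0 0; 0 0 0 0; 0 0 0 0; 0 0 0 0; 0 0 0 0; 0 0 0 0; 0 0 0 0", "grip": 1, "squeeze": 25}}

```text
t: 21.55
position: [460.7, 9.3, 118.6]
ee_rot: [-3.142, 0.0, 1.517]
contact_force: [1.1, -0.5, -0.4]
grip_width: 36.9
```

Emit:
{"api": "servo_tool", "payload": {"plan": "0 0 0 0; 0 0 0 0; 0 0 0 0; 0 0 0 0; 0 0 0 0; 0 0 0 0; 0 0 0 0"}}

```text
t: 22.25
position: [461.1, 9.3, 118.6]
ee_rot: [3.141, 0.0, 1.517]
contact_force: [3.9, 0.6, -2.9]
grip_width: 10.4
```

```bash
python3 -c "
from h import *
delta(460.1,9,118,86.9)
q=read_state()['position']
yaw=np.radians(-3.1)
r=np.hypot(145,39.5);a0=np.arctan2(39.5,145)
prev=0
for th in range(0,51,5):
    a=a0+np.radians(th); X=-r*np.cos(a)+145; Z=r*np.sin(a)-39.5
    print(th,round(X/10,2),round(Z/10,2)) # tool y = case +x , tool z = -Z
"
```

```text
t 22.25 pos [461.1   9.3 118.6] rot [1.7996e+02 1.0000e-02 8.6910e+01] F [ 3.9  0.6 -2.9] w 10.4
tool delta cm [-0.04 -0.1   0.06] roll deg 0.01
0 0.0 0.0
5 0.4 1.25
10 0.91 2.46
15 1.52 3.62
20 2.23 4.72
25 3.03 5.76
30 3.92 6.72
35 4.89 7.6
40 5.93 8.4
45 7.04 9.1
50 8.21 9.7
```

The opening is 10.4 mm, so the bar is gripped. I lift along the arc.

Emit:
{"api": "servo_tool", "payload": {"plan": "0 0.2 -0.62 0; 0 0.2 -0.63 0; 0 0.25 -0.6 0; 0 0.26 -0.61 0; 0 0.3 -0.58 0; 0 0.31 -0.58 0; 0 0.35 -0.55 0; 0 0.36 -0.55 0"}}

```text
t: 23.05
position: [482.3, 8.2, 166.1]
ee_rot: [-3.139, 0.0, 1.517]
contact_force: [-3.0, -2.5, -5.5]
grip_width: 10.2
```

```bash
python3 -c "
from h import *
import cv2
delta(460.1,9,118,86.9)
b=capture('scene')
cv2.imwrite('pics/l2.png',cv2.resize(b[150:330,250:450],None,fx=3.5,fy=3.3))"
```

```text
t 23.05 pos [482.3   8.2 166.1] rot [-1.7988e+02  1.0000e-02  8.6920e+01] F [-3.  -2.5 -5.5] w 10.2
tool delta cm [-0.04 -2.21  4.81] roll deg 0.02
```

View pics/l2.png

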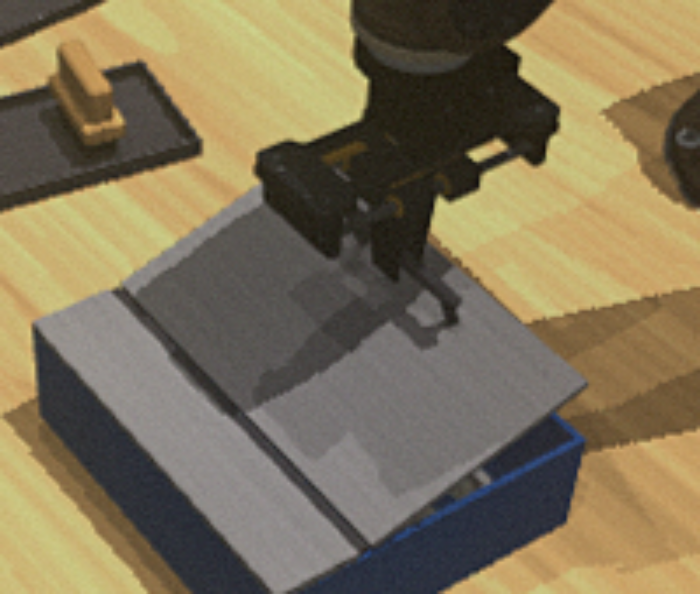

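The lid is following: it stands open at about 20°, with the bar in the fingers at (410,270). I continue along the arc.

Emit:
{"api": "servo_tool", "payload": {"plan": "0 0.4 -0.52 0; 0 0.4 -0.52 0; 0 0.44 -0.48 0; 0 0.45 -0.48 0; 0 0.48 -0.44 0; 0 0.49 -0.44 0; 0 0.52 -0.4 0; 0 0.52 -0.4 0"}}

```text
t: 23.9
position: [517.4, 6.3, 203.6]
ee_rot: [-3.136, 0.0, 1.517]
contact_force: [-18.9, -1.8, 16.3]
grip_width: 10.1
```

Emit:
{"api": "servo_tool", "payload": {"plan": "0 0.55 -0.35 0; 0 0.56 -0.35 0; 0 0.58 -0.3 0; 0 0.59 -0.3 0; 0 0 0 0; 0 0 0 0; 0 0 0 0; 0 0 0 0"}}

```text
t: 24.7
position: [542.0, 4.9, 217.3]
ee_rot: [-3.141, 0.0, 1.517]
contact_force: [-9.6, -1.3, 14.7]
grip_width: 10.4
```

```bash
python3 -c "
from h import *
import cv2
delta(460.7+82,4.5,118.6+97,86.9)
b=capture('scene');a=capture('top')
cv2.imwrite('pics/m2.png',cv2.resize(b[120:340,230:450],None,fx=2.7,fy=2.7))"
```

```text
t 24.7 pos [542.    4.9 217.3] rot [-1.7999e+02  3.0000e-02  8.6920e+01] F [-9.6 -1.3 14.7] w 10.4
tool delta cm [-0.03  0.07  0.17] roll deg 0.02
```

View pics/m2.png

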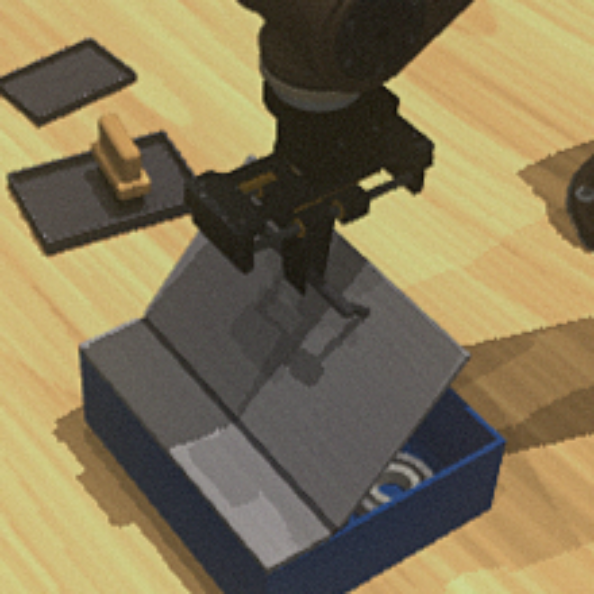

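The lid is open. I measure its angle by projecting the lid's near-left corner, seen at (467,355) in the crop, for a range of angles.

```bash
python3 -c "
from h import *
yaw=np.radians(-3.1);Rz=np.array([[np.cos(yaw),-np.sin(yaw)],[np.sin(yaw),np.cos(yaw)]])
print('seen', 230+467/2.7-.3,120+355/2.7-.3, 'handle left end', 230+368/2.7-.3,120+312/2.7-.3)
for th in (40,44,47,50,53,56,60):
    t=np.radians(th)
    def P(d,h,y):
        x=55-d*np.cos(t)+h*np.sin(t); z=95.5+d*np.sin(t)+h*np.cos(t)
        w=Rz@[x,y]+[550,4]; return proj('scene',[w[0],w[1],z]).round(1)
    print(th,'corner',P(175,4.5,140),P(175,0,140),'handle',P(145,39.5,55))
p=read_state()['position'];g=p+[0,0,16.4]
v=Rz.T@(g[:2]-[550,4]); print('angle from TCP',np.degrees(np.arctan2(g[2]-95.5,55-v[0]))-15.24,np.hypot(g[2]-95.5,55-v[0]))
"
```

```text
seen 402.6629629629629 251.18148148148146 handle left end 365.9962962962963 235.25555555555553
40 corner [409.  253.1] [409.9 253.7] handle [365.7 234.6]
44 corner [406.4 251.8] [407.4 252.3] handle [362.6 234.3]
47 corner [404.3 251. ] [405.4 251.4] handle [360.1 234.3]
50 corner [402.  250.4] [403.1 250.7] handle [357.4 234.4]
53 corner [399.5 249.9] [400.8 250.1] handle [354.7 234.7]
56 corner [396.9 249.7] [398.2 249.8] handle [351.9 235.2]
60 corner [393.1 249.7] [394.5 249.6] handle [348.  236.1]
angle from TCP 50.25256456423539 151.86584834329418
```

```bash
python3 -c "
from h import *
import cv2
b=capture('scene')
cv2.imwrite('pics/n2.png',cv2.resize(b[200:300,320:420],None,fx=6,fy=6,interpolation=cv2.INTER_CUBIC))
s=read_state();print(s['t'],s['contact_force'],s['position'],np.abs(s['dq']).max())"
```

```text
24.85 [-10.17665708  -1.49923896  14.16064488] [542.04292237   4.89280237 217.30779778] 0.0015951489729134874
```

View pics/n2.png

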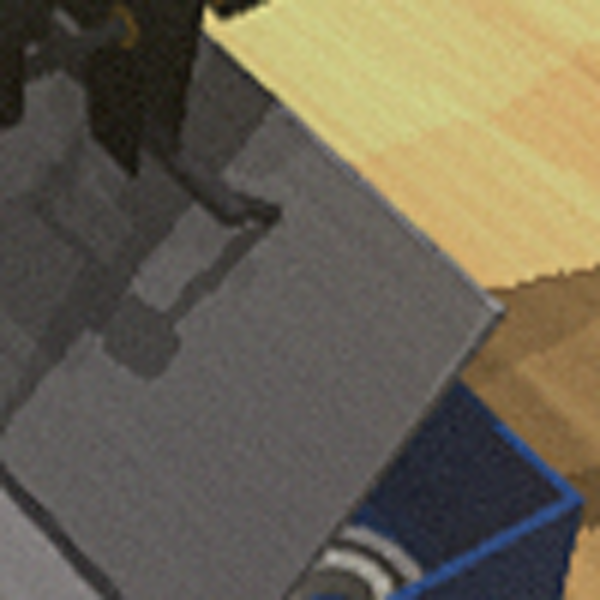

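The lid corner at (403.7,251.5) gives about 48–49°, the bar end at (360,236) about 47–50°, and the TCP 50.3°. The arm is still, the bar is gripped and the brush is upright in its tray. Handing in.

```bash
python3 -c "
from cell import *
print(close_job()); s=read_state(); print(s['t'],s['position'],s['grip_width'],s['contact_force'])"
```

```text
the job is handed in; nothing more can be done
None
the job is handed in; nothing more can be done
```

I brushed the seam from left to right in one stroke, set the brush back upright in its tray, and lifted the lid to about 50°. I handed the job in at about 25 s of the 67 s allowed, with the gripper still holding the handle. No verdict was reported.

- **Stroke:** it ran from about 103 mm left to 107 mm right of the seam's middle. The vertical press was about 5–7 N at every check, with up to about 4.5 N of drag along the seam.
- **Brush:** the last pictures show it upright in the largest tray, let go, about 15 mm from the tray's centre.
- **Lid angle:** three readings roughly agree: about 50.3° from the tool position, 48–49° from the lid's corner in the picture, and 47–50° from the end of the bar. My first bar-end reading disagreed because I had marked the foot of a handle post by mistake. The enlarged crop corrected it.
- **Holding:** the opening is 10.4 mm on the 10 mm bar, and the arm was still. A steady force of about 17 N remained on the tool, pointing away from the hinge. I left it because it was stable and well under the limits.
- **Other things:** the path stayed clear of the filter, can and wrench. I took no final picture to check that they had not moved.

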